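# Release and push off the vented filter cover

## Task

Open the filter cassette whose cover has vent slots: press its snap tab down until the cover springs free, then push the cover by its upright lip along the runners, right off its seat and on to the empty ledge, so that the whole filter lies open. Do it with the fingertips alone: the cover only slides and is never lifted or tilted up. Leave the plain-covered cassette shut with its tab unpressed, and the things standing around where they are.

Things in the scene. Friction and masses are not known exactly. Their poses are not given: they have to be found in the camera images.
- filter: Cassette to open: fixed grey plastic, 263 x 115 mm, 67 mm high (all in mm); its cover has five dark vent slots. Origin on the table under the seat's centre; x runs along the slide from tab end (-105) to end stop (+150), z up. Runners 58 up carry the cover from the seat (x -45 to 45, over the white filter) to the ledge (45 to 150). Guide edges 9 high beside them. Spring posts 69 high at x -86 to -70, y +-36 to 50.
- filter_cover: Loose aluminium cover, 90 (x) x 100 x 5 mm, 0.12 kg, five slots across its top. Origin: centre of the plate's underside, 58 above the table; seated, it is over the cassette's origin, same yaw. Slides off along +x, at most 105 to the end stop. At its tab end (x -45) an upright push lip, 6 thick, 44 wide, rises to 25 over the underside; a catch below it is held by the tab until pressed.
- filter_cover_lip (a point): Middle of the face of the vented cover's push lip that looks back towards the tab (the face to push), 15 mm above the plate's underside, 73 mm above the table. The lip face spans 44 mm sideways and from 63 to 83 mm above the table. Pushing the cover takes under 2 N.
- filter_tab (a joint): Travel of the dark steel snap tab, m: 0 up, 0.010 fully down. Spring 3 N at first, 5.5 N at the bottom, plus some rubbing at the catch: about 6 to 7 N in all. From about 0.006 down the cover is free and spring ejectors throw it 14 to 20 mm along +x within 0.5 s. Let go, the tab rises again and no longer holds the cover.
- filter_tab_top (a point): Centre of the tab's flat top, a 34 (x) x 30 mm plate, 63 mm above the table when up, at x -78 in the cassette's frame; moves straight down with the tab. Gaps beside the plate: push lip 16 beyond its +x edge (30 or more after release), spring posts 21 to either side. Nothing stands beyond its -x edge.
- spare: The other cassette, to be left shut: same make and size as the first, axes alike, but its cover is plain, without slots.
- spare_cover: Plain cover of the other cassette, same size and axes as the vented one, without slots. Not to be opened.
- spare_tab (a joint): Travel of the other cassette's snap tab, m, as above. Not to be pressed.
- jar: Bystander: small white plastic jar, 36 across, 45 high, between the two cassettes. Origin under its centre.
- bowl: Bystander: glass bowl, 110 across, 45 high. Origin under its centre.
- hammer: Bystander: hammer with a wooden handle, 240 long, lying flat.
- brick: Bystander: pale soldering block, 75 by 110 by 30 high. Origin under its centre.
- ring_clamp: Bystander: wooden ring clamp, 130 by 30 by 22 high, lying flat. Origin under its centre.
- mandrel: Bystander: upright steel ring mandrel on a 48 mm foot, 110 high. Origin under its centre.
- cup: Bystander: steel cup, 60 across, 70 high. Origin under its centre.
Things that resemble listed ones, but are neither listed nor needed, are in the scene too. What is shaped like the filter_cover but pink or purple is not meant.

How it is judged (in metres and radians):
On the way, in this order (a step that is already met when the one before it is completed fails the run):
1. the snap tab of the vented cassette is pressed in (at least 4.5 mm) while its cover is still on its seat (value of joint filter_tab above 0.0045 m and x of filter_cover in the frame of filter below 0.05 m), for 0.05 s.
2. the vented cover is pushed off its seat (at least 85 mm along the runners) (x of filter_cover in the frame of filter above 0.085 m), for 0.2 s.
At the end, for the whole second after the job is handed in: The vented cover lies flat and at rest on the runners over the ledge, 85 to 112 mm along from its seat, the filter uncovered, and its tab is let go. The plain cover is still in place (within 6 mm) and no bystander is more than 30 mm from its start (x of filter_cover in the frame of filter between 0.085 and 0.112 m and y of filter_cover in the frame of filter between -0.006 and 0.006 m and z of filter_cover in the frame of filter between 0.054 and 0.062 m and angle between filter_cover's own z axis and vertical below 0.06 rad and linear speed of filter_cover below 0.01 m/s and value of joint filter_tab below 0.002 m and x of spare_cover in the frame of spare below 0.004 m and distance of spare_cover from where it was at the start of the episode below 0.006 m and distance of each of jar, bowl, hammer, brick, ring_clamp, mandrel, cup from where it was at the start of the episode below 0.03 m); the robot touches nothing.
It fails at once if the vented cover is lifted more than 10 mm or tilted more than 0.2 rad (z of filter_cover in the frame of filter above 0.068 m or angle between filter_cover's own z axis and vertical above 0.2 rad).
It fails at once if the plain-covered cassette's tab is pressed in more than 3 mm or its cover moved more than 6 mm (value of joint spare_tab above 0.003 m or distance of spare_cover from where it was at the start of the episode above 0.006 m).
It fails at once if a bystander is moved more than 30 mm or tipped over (distance of any of jar, bowl, hammer, brick, ring_clamp, mandrel, cup from where it was at the start of the episode above 0.03 m or angle between any of jar, bowl, mandrel, cup, brick's own z axis and vertical above 0.5 rad).
It also fails if it takes over 42 s, if anything falls off the work surface, if the arm or the gripper's body presses on something with over 40 N, if the wrist force passes 120 N, or if a joint passes its speed limit or range.

## Robot

A 6-joint arm with a two-finger parallel gripper is mounted at the origin on the work surface. World frame = base frame: x ahead of the robot, y to its left, z up, the work surface at z = 0. Lengths are in mm, angles in rad, forces in N, time in s.
With the tool pointing down it reaches from about 275 to 750 mm from the base axis. Payload 10.2 kg.
Tool frame: the origin (TCP) lies at the very end of the fingers, on their centre line; the grasp point (between the pads) lies 19 mm behind it; x points along the fingers, y is the direction in which the jaws open and shut, and the axes are right-handed (so a half turn about x gives the same grasp; the last joint's range is limited). The gripper opens to 85 mm and grips with 20 to 120 N. Pads are 22 mm wide; open, the fingers measure 114 mm over their backs; the gripper's body (76 mm by 85 mm) begins 54 mm behind the grasp point. The pads swing forward as they close: fully open they stand 13 mm farther back than shut.
Start: joints at [-1.356, 0.313, 1.498, -0, 1.331, -0.223], TCP at [222.561, -475.497, 210.594] pointing down, gripper open.
Joint ranges: [-2.94, 2.94], [-0.97, 2.17], [0.19, 2.56], [-1.23, 4.37], [0.02, 3.11], [-2.88, 2.88]. Speed limits (rad/s): [2.39, 2.39, 3.01, 3.14, 3.14, 3.14].

## Interface

Orientations are given as a unit quaternion [w, x, y, z].
In Python, from rig import ctrl, viewer, finish_job gives the robot as it stands.
- The arm moves only by the tool carry_out, never from a script. Its argument "targets" is a list of rows, each an object of numbers: "x", "y", "z": the shift along the world's x, y, z in m; "ax", "ay", "az": the turn, a rotation vector about the world's x, y, z in rad; "hand": the opening, from -1 (shut) to 1 (fully open). A call has 1 to 5 rows; each row is the pose to reach, as a shift and turn from the pose commanded when the call began; what a row does not reach only later rows make up. A row lasts 1/8 s, in which the tool goes at most 62.5 mm and 10.7 degrees, less where a joint would pass 70% of its speed; a pose out of reach is approached as far as the arm can. A call with a gripper value outside its range is refused whole. The fingers move at their own pace and stop on an object; "grip_force" is the grip in N (left out, the last holds). Time passes only in rows, so rows that repeat a pose let the fingers close. It gives the time, the measured TCP pose, the force and the opening at its end, in the units of the state.
- ctrl.sense(): the state, without advancing time (a new reading comes with each control period).
- viewer.capture(name): name is "scene" or "top" or "wrist"; returns the picture (480x640x3 uint8, blue, green, red); there is no depth.
- viewer.camera_info(name): a dict with "fx", "fy", "cx", "cy" (pixels), "R" (3x3) and "t" (3): a world point X has camera coordinates R X + t. Camera axes: x right, y down, z forward; pixel columns grow to the right and rows downward; lengths in mm; the calibration is good to about 2 mm. A picture is of the moment at which its call begins: read the wrist's pose just before it. camera_info takes no time and is no camera call; for the wrist camera it gives the pose at the moment of the call.
- finish_job(): hands the job in, once; it reports no verdict.
The state is a dict: "time_s": time; "joints": joint angles; "dq": joint speeds; "tau": joint torques, N m; "eef_pos": TCP position; "ee_rot": TCP orientation; "force": force on the tool from outside, world axes, zero at the start; "wrist_torque": the same for the moment, N m; "grip_width": opening from 0.0 (shut) to 1.0 (fully open).
Only numpy, scipy, OpenCV 4.12 (cv2) and the standard library are available. Lean on these libraries where they do the work, as an engineer would, in place of code of your own. Each camera call takes 0.05 s, during which the arm holds its last target. There are 200 camera calls.

## Working session

There is one attempt and no reset: what is moved stays moved. The work goes in short steps, Python scripts to look and compute and a tool call to move; the robot and the scene stay as the last step left them, time stands still between calls to the robot, and variables do not carry over. Pictures are saved under pics/ and viewed, about 8 in all and at most 12, crops included, and the job is handed in when it is done.

Besides the shell and the picture viewer there is one more tool, called by a JSON object that holds its "fn" and its "kwargs", one argument or row to a line. carry_out: Moves the arm, as the interface text tells. Its arguments: {"type":"object","properties":{"targets":{"type":"array"},"grip_force":{"type":"number"}},"required":["targets"]}

```bash
mkdir -p pics
python3 - <<'E'
from rig import ctrl, viewer
import cv2,json,numpy as np
for n in("scene","top"):
    im=viewer.capture(n); cv2.imwrite(f"pics/{n}0.png",im)
    c=viewer.camera_info(n); print(n,{k:np.round(v,4).tolist() for k,v in c.items() if k!='name'})
s=ctrl.sense(); print(s)
E
```

```text
scene {'fx': 506.3205, 'fy': 506.3205, 'cx': 311.955, 'cy': 235.183, 'R': [[-0.7524, 0.6587, 0.0002], [0.5445, 0.6222, -0.5625], [-0.3706, -0.4232, -0.8268]], 't': [364.869, -237.6206, 1331.29]}
top {'fx': 608.3593, 'fy': 608.3593, 'cx': 310.9441, 'cy': 245.0908, 'R': [[-0.0236, -0.9994, -0.0266], [-0.9856, 0.0277, -0.1671], [0.1677, 0.0223, -0.9856]], 't': [26.0729, 492.811, 1548.1017]}
{'time_s': 0.1, 'joints': array([-1.35639675e+00,  3.13407759e-01,  1.49832060e+00, -5.12500969e-06,
        1.33102819e+00, -2.23392151e-01]), 'dq': array([ 0.00015113, -0.00096915, -0.00227264, -0.00053959, -0.00059215,
        0.00056924]), 'tau': array([ 1.69773222e-03, -4.12900150e+01, -2.60143161e+01, -1.83804345e-04,
        3.01771215e-03,  5.68236061e-06]), 'eef_pos': array([ 222.506758  , -475.24586415,  210.10055765]), 'ee_rot': array([ 0.15313852,  0.69023354,  0.15396153, -0.69023336]), 'force': array([-0.2729468 ,  0.44032696,  0.42783485]), 'wrist_torque': array([0.00767658, 0.00077907, 0.05642416]), 'grip_width': 0.9981046418964272}
```

View pics/top0.png

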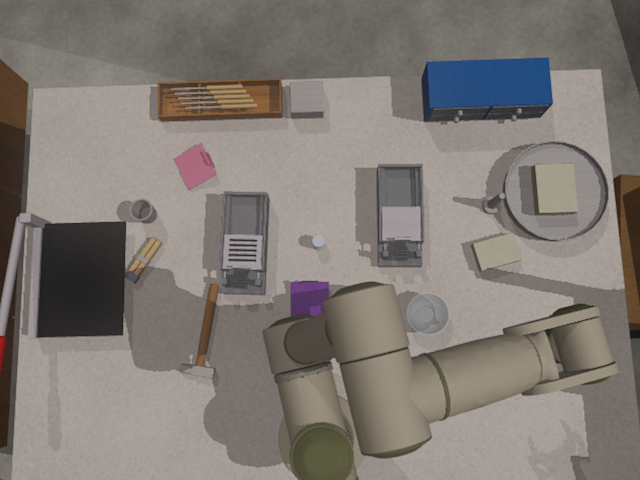

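View pics/scene0.png

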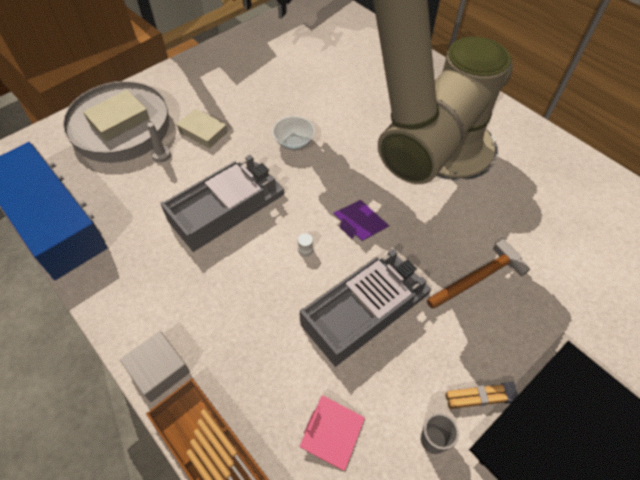

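Candidates: the vented cover at top (243,250) / scene (380,288); the plain cover at top (401,222); pink look-alike at (195,166); purple look-alike at (310,297). I choose the slotted one at (243,250) and check it in a close crop.

```bash
cat > h.py <<'E'
import numpy as np
def ray(c,u,v,z):
    R=np.array(c["R"]);t=np.array(c["t"]);d=R.T@np.array([(u-c["cx"])/c["fx"],(v-c["cy"])/c["fy"],1]);o=-R.T@t
    return o+d*(z-o[2])/d[2]
def proj(c,X):
    p=np.array(c["R"])@X+np.array(c["t"]);return c["fx"]*p[0]/p[2]+c["cx"],c["fy"]*p[1]/p[2]+c["cy"]
E
python3 - <<'E'
import cv2,numpy as np
from rig import viewer
from h import *
im=cv2.imread("pics/top0.png")
cr=im[180:305,205:285]; 
cv2.imwrite("pics/crop.png",cv2.resize(cr,None,fx=4.8,fy=4.8,interpolation=cv2.INTER_CUBIC))
c=viewer.camera_info("top")
# cover: bright low-saturation blob inside the cassette
g=im[225:280,222:268].astype(int); m=((g.min(2)>150)).astype(np.uint8)
m=cv2.morphologyEx(m,cv2.MORPH_CLOSE,np.ones((7,7)))
n,l,st,ce=cv2.connectedComponentsWithStats(m); print(st,ce)
for k in range(1,n):
    if st[k,4]>300:
        pts=np.argwhere(l==k)[:,::-1].astype(np.float32)+[222,225]
        w=np.array([ray(c,u,v,63)[:2] for u,v in pts],np.float32); print(cv2.minAreaRect(w))
# outer dark outline
g=im[180:305,205:285].astype(int); m=((g.max(2)<125)).astype(np.uint8); m=cv2.morphologyEx(m,cv2.MORPH_OPEN,np.ones((3,3)))
n,l,st,ce=cv2.connectedComponentsWithStats(m); print(st)
E
```

```text
[[   0    0   46   55 1319]
 [   0   10   40   34 1211]] [[25.70735406 28.43593632]
 [19.00660611 25.4360033 ]]
((478.54681396484375, 194.11187744140625), (101.85137176513672, 85.73422241210938), 87.41771697998047)
[[   0    0   80  125 5120]
 [   0   12   65  113 4497]
 [   2   16    4    3   12]
 [  10   20    4    4   15]
 [   1   22    8   11   46]
 [  37   59   12    3   36]
 [  38   64   12    3   36]
 [  34   69    4    3   12]
 [  39   69   12    3   36]
 [  40   74   11    3   33]
 [  40   79   11    3   33]
 [  63  114   17   11  124]]
```

View pics/crop.png

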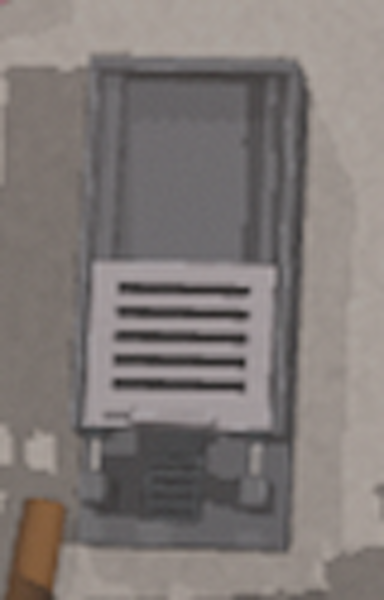

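The crop shows the five slots; the cover's corners in crop pixels are about (93,263), (277,265), (270,430), (82,425), with the tab below it at (175,487). I'll cast those.

Run:
```python
import numpy as np
from rig import viewer,ctrl
from h import *
c=viewer.camera_info("top")
for n,u,v,z in [("cTL",93,263,63),("cTR",277,265,63),("slot1L",118,288,63),("slot1R",250,290,63),("slot5L",112,384,63),("slot5R",245,386,63),("oTL",92,58,67),("oTR",300,62,67),("midR",280,433,67),("midL",80,428,67),("tabC",175,487,63),("postL",95,488,69),("postR",255,492,69)]:
    print(n,np.round(ray(c,205+u/4.8-.4,180+v/4.8-.4,z)[:2],1))
w=viewer.camera_info("wrist"); print({k:np.round(v,3).tolist() for k,v in w.items()})
from scipy.spatial.transform import Rotation as Ro
q=ctrl.sense()["ee_rot"]; T=Ro.from_quat(np.r_[q[1:],q[0]]).as_matrix(); print(T.round(3))
R=np.array(w["R"]);print("cam centre in tool",(T.T@(-R.T@np.array(w["t"])-ctrl.sense()["eef_pos"])).round(1), (R@T).round(3))
```

```text
cTL [524.2 237.9]
cTR [520.3 138.2]
slot1L [510.1 224.4]
slot1R [507. 153.]
slot5L [457.8 227.7]
slot5R [454.8 156.1]
oTL [637.4 237.9]
oTR [631.7 124.1]
midR [428.3 137.2]
midL [433.9 244.2]
tabC [401.4 194. ]
postL [401.3 235.8]
postR [396.9 150.6]
{'fx': 376.96, 'fy': 376.96, 'cx': 315.246, 'cy': 238.86, 'R': [[0.424, -0.906, 0.0], [-0.875, -0.409, 0.26], [-0.235, -0.11, -0.966]], 't': [-525.775, -33.773, 377.825]}
[[-0.     0.424 -0.906]
 [ 0.001 -0.906 -0.424]
 [-1.    -0.001 -0.   ]]
cam centre in tool [-163.6    0.8  -65.4] [[-0.001  1.     0.   ]
 [-0.26  -0.001  0.966]
 [ 0.966  0.001  0.26 ]]
```

Five slots confirm the choice; the pose agrees across cover, rim and tab: origin ≈ (477.5, 189.5), yaw ≈ −0.045, tab ≈ (400, 193). Moving over with fingers shut.

{"fn": "carry_out", "kwargs": {
  "targets": [
    {"x":0.015,"y":0.06,"z":0,"az":-0.1,"hand":-1},
    {"x":0.03,"y":0.12,"z":0,"az":-0.2,"hand":-1},
    {"x":0.045,"y":0.18,"z":0,"az":-0.3,"hand":-1},
    {"x":0.06,"y":0.24,"z":0,"az":-0.4,"hand":-1},
    {"x":0.075,"y":0.3,"z":0,"az":-0.48,"hand":-1}
  ],
  "grip_force": 40
}}

```text
invalid input at $.targets[0]: expected keys x, y, z, ax, ay, az, hand
```

{"fn": "carry_out", "kwargs": {
  "targets": [
    {"x":0.015,"y":0.06,"z":0,"ax":0,"ay":0,"az":-0.1,"hand":-1},
    {"x":0.03,"y":0.12,"z":0,"ax":0,"ay":0,"az":-0.2,"hand":-1},
    {"x":0.045,"y":0.18,"z":0,"ax":0,"ay":0,"az":-0.3,"hand":-1},
    {"x":0.06,"y":0.24,"z":0,"ax":0,"ay":0,"az":-0.4,"hand":-1},
    {"x":0.075,"y":0.3,"z":0,"ax":0,"ay":0,"az":-0.48,"hand":-1}
  ],
  "grip_force": 40
}}

```text
time_s: 0.72
eef_pos: [297.5, -173.6, 210.5]
ee_rot: [-0.016, 0.707, -0.016, -0.707]
force: [1.5, 0.6, 0.0]
grip_width: 0.001
```

{"fn": "carry_out", "kwargs": {
  "targets": [
    {"x":0.017,"y":0.06,"z":0,"ax":0,"ay":0,"az":0,"hand":-1},
    {"x":0.034,"y":0.12,"z":0,"ax":0,"ay":0,"az":0,"hand":-1},
    {"x":0.05,"y":0.18,"z":0,"ax":0,"ay":0,"az":0,"hand":-1},
    {"x":0.067,"y":0.24,"z":0,"ax":0,"ay":0,"az":0,"hand":-1},
    {"x":0.084,"y":0.3,"z":0,"ax":0,"ay":0,"az":0,"hand":-1}
  ]
}}

```text
time_s: 1.35
eef_pos: [381.6, 126.8, 210.6]
ee_rot: [-0.015, 0.707, -0.015, -0.707]
force: [1.1, -1.7, 0.4]
grip_width: -0.006
```

{"fn": "carry_out", "kwargs": {
  "targets": [
    {"x":0.009,"y":0.034,"z":-0.02,"ax":0,"ay":0,"az":0,"hand":-1},
    {"x":0.018,"y":0.068,"z":-0.06,"ax":0,"ay":0,"az":0,"hand":-1},
    {"x":0.018,"y":0.068,"z":-0.06,"ax":0,"ay":0,"az":0,"hand":-1},
    {"x":0.018,"y":0.068,"z":-0.06,"ax":0,"ay":0,"az":0,"hand":-1}
  ]
}}

```text
time_s: 1.85
eef_pos: [399.7, 192.1, 151.2]
ee_rot: [-0.015, 0.707, -0.015, -0.707]
force: [0.1, 0.6, 0.7]
grip_width: -0.003
```

Run:
```python
import cv2,numpy as np
from rig import viewer,ctrl
from h import *
s=ctrl.sense(); c=viewer.camera_info("wrist"); im=viewer.capture("wrist")
print(s["time_s"],s["eef_pos"],s["ee_rot"],s["joints"],s["force"])
a=-.045; x=np.array([np.cos(a),np.sin(a),0]); y=np.array([-x[1],x[0],0]); o=np.array([477.5,189.5,0])
def P(l): return tuple(int(round(k)) for k in proj(c,o+x*l[0]+y*l[1]+[0,0,l[2]]))
for l in [(-95,-15,63),(-95,15,63),(-61,15,63),(-61,-15,63),(45,50,63),(45,-50,63),(-45,22,83),(-45,-22,83),(-78,0,63)]:
    cv2.circle(im,P(l),3,(0,0,255),1)
cv2.imwrite("pics/w1.png",im); import pickle; pickle.dump(c,open("w1.pkl","wb"))
```

```text
1.85 [399.73032658 192.13023401 151.18189535] [-0.01485009  0.7071196  -0.01493509 -0.70678022] [ 1.82855963e-01  1.94730890e-01  1.81643448e+00 -2.37628071e-04
  1.12998162e+00  1.79587934e+00] [0.11499366 0.64378304 0.72318903]
```

View pics/w1.png

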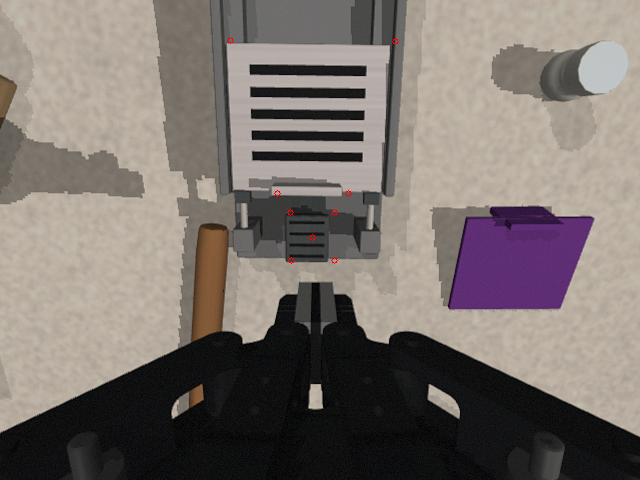

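The wrist view shows the slotted cover with front corners (227,44), (390,45), the lip top at (271–342,188) and the tab plate between (286,212) and (328,262); my predicted points sit some 6 px too far right. I correct by casting these.

Run:
```python
import numpy as np,pickle
from h import *
c=pickle.load(open("w1.pkl","rb"))
W={n:ray(c,u,v,z)[:2] for n,u,v,z in [("cTL",227.5,44,63),("cTR",390,45,63),("s1L",250,70,63),("s1R",366,71,63),("s5L",253,156,63),("s5R",363,157,63),("lipL",271,189,83),("lipR",342,189,83),("tTL",286,211,63),("tTR",328,211,63),("tBL",286,262,63),("tBR",328,262,63)]}
for k,v in W.items(): print(k,v.round(1))
for a,b in(("cTL","cTR"),("s1L","s1R"),("s5L","s5R")):
    d=W[a]-W[b]; print("yaw",np.arctan2(-d[0],d[1]).round(4),"mid",((W[a]+W[b])/2).round(1))
print("tab",np.mean([W[k] for k in("tTL","tTR","tBL","tBR")],0),"lipmid",(W["lipL"]+W["lipR"])/2)
```

```text
cTL [522.6 239.1]
cTR [517.9 140.5]
s1L [507.5 226.8]
s1R [503.9 155.2]
s5L [455.6 229.3]
s5R [451.9 157.6]
lipL [436.1 216.7]
lipR [434.3 173.1]
tTL [418.3 210.1]
tTR [417.1 181.6]
tBL [382.  212.4]
tBR [380.7 182.8]
yaw -0.0477 mid [520.2 189.8]
yaw -0.0501 mid [505.7 191. ]
yaw -0.0513 mid [453.8 193.4]
tab [399.52092311 196.72650092] lipmid [435.21816713 194.91704457]
```

{"fn": "carry_out", "kwargs": {
  "targets": [
    {"x":-0.001,"y":0.0035,"z":-0.04,"ax":0,"ay":0,"az":0,"hand":-1},
    {"x":-0.001,"y":0.0035,"z":-0.078,"ax":0,"ay":0,"az":0,"hand":-1},
    {"x":-0.001,"y":0.0035,"z":-0.078,"ax":0,"ay":0,"az":-0.017,"hand":-1},
    {"x":-0.001,"y":0.0035,"z":-0.078,"ax":0,"ay":0,"az":-0.017,"hand":-1}
  ]
}}

```text
time_s: 2.4
eef_pos: [399.8, 195.8, 74.5]
ee_rot: [-0.022, 0.708, -0.021, -0.706]
force: [1.2, -0.8, 0.6]
grip_width: 0.004
```

Run:
```python
import cv2
from rig import viewer
im=viewer.capture("wrist"); cv2.imwrite("pics/w2.png",im[60:400,100:540])
```

```text
(no output)
```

View pics/w2.png

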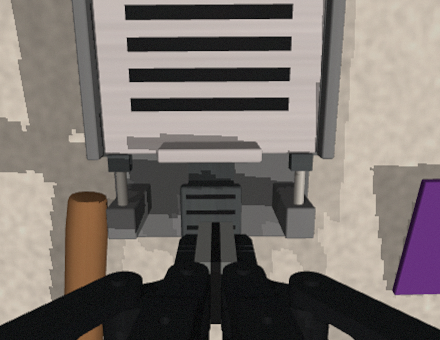

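The fingertips are centred sideways over the tab (crop column 216 against tab 211, posts evenly either side), lip clear at row 152. Pressing.

{"fn": "carry_out", "kwargs": {
  "targets": [
    {"x":0,"y":0,"z":-0.009,"ax":0,"ay":0,"az":0,"hand":-1},
    {"x":0,"y":0,"z":-0.014,"ax":0,"ay":0,"az":0,"hand":-1},
    {"x":0,"y":0,"z":-0.0185,"ax":0,"ay":0,"az":0,"hand":-1},
    {"x":0,"y":0,"z":-0.0185,"ax":0,"ay":0,"az":0,"hand":-1},
    {"x":0,"y":0,"z":-0.0185,"ax":0,"ay":0,"az":0,"hand":-1}
  ]
}}

```text
time_s: 3.08
eef_pos: [398.6, 196.0, 54.2]
ee_rot: [-0.021, 0.707, -0.021, -0.707]
force: [0.5, 0.7, 0.8]
grip_width: 0.004
```

Run:
```python
import cv2
from rig import viewer,ctrl
print(ctrl.sense()["force"],ctrl.sense()["eef_pos"])
im=viewer.capture("wrist"); cv2.imwrite("pics/w3.png",im[60:400,100:540])
```

```text
[0.46043895 0.69641005 0.83137557] [398.61801161 196.04261283  54.16495057]
```

View pics/w3.png

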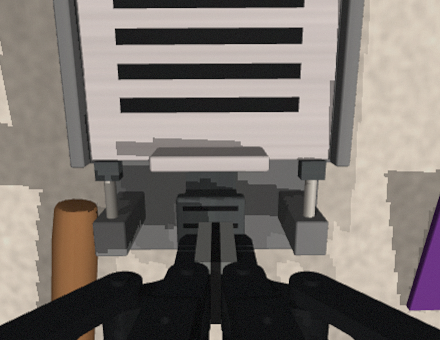

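The cover has not sprung free: no force is felt, and the tab's apparent width (68 px vs 60) fits it still being up. So the tips aren't bearing on the plate; I look from the scene camera and compute where the tab ought to appear.

Run:
```python
import cv2,numpy as np
from rig import viewer,ctrl
from h import *
c=viewer.camera_info("wrist"); e=ctrl.sense()["eef_pos"]
print("tcp px wrist",proj(c,e),"x+11",proj(c,e+[11,0,0]),"x+11,z+20",proj(c,e+[11,0,20]))
for r in (196,): print([ray(c,100+u,60+r,z).round(1) for u in(177,245) for z in(63,53)])
for x in(-61,-78,-95):
    p=np.array([476.4,191.7,0])+x*np.array([.9988,-.049,0]); print(x,[np.round(proj(c,p+[0,0,z])-np.array([100,60]),0) for z in(63,53)])
s=viewer.camera_info("scene"); im=viewer.capture("scene"); u,v=map(int,proj(s,e)); print(u,v)
cr=im[v-60:v+40,u-70:u+55]; cv2.imwrite("pics/s3.png",cv2.resize(cr,None,fx=5.5,fy=5.5,interpolation=cv2.INTER_CUBIC))
print("tcp in crop",(np.array(proj(s,e))-[u-70,v-60])*5.5)
```

```text
tcp px wrist (np.float64(313.04665120683023), np.float64(284.38405267649387)) x+11 (np.float64(311.5809795604695), np.float64(261.9198058990633)) x+11,z+20 (np.float64(311.16528674115045), np.float64(277.61931925554575))
[array([416.2, 210.5,  63. ]), array([413.1, 211.7,  53. ]), array([414.4, 181.3,  63. ]), array([411.2, 180.6,  53. ])]
-61 [array([214., 195.]), array([214., 189.])]
-78 [array([214., 232.]), array([214., 224.])]
-95 [array([215., 267.]), array([215., 257.])]
405 269
tcp in crop [385.04939261 331.13608834]
```

View pics/s3.png

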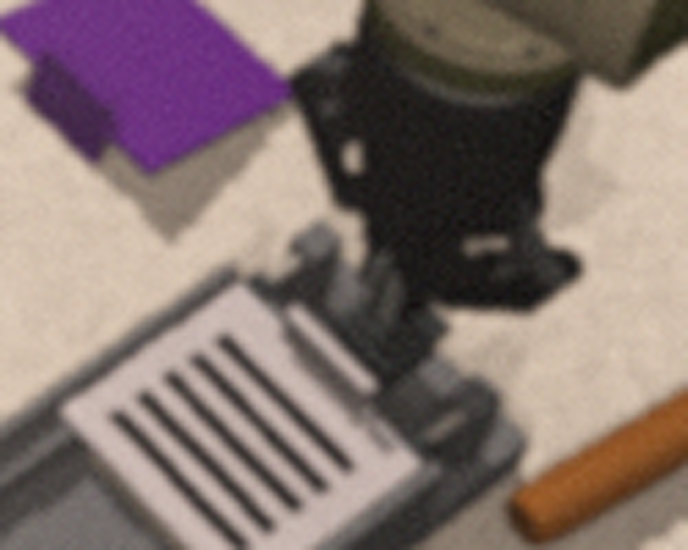

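The tips are over the plate for certain (tab spans x 382–418, TCP at 398.6), so the finger ends probably sit above the nominal TCP or the force is slow to build. Descend gently and watch the force.

{"fn": "carry_out", "kwargs": {
  "targets": [
    {"x":0,"y":0,"z":-0.002,"ax":0,"ay":0,"az":0,"hand":-1},
    {"x":0,"y":0,"z":-0.004,"ax":0,"ay":0,"az":0,"hand":-1},
    {"x":0,"y":0,"z":-0.004,"ax":0,"ay":0,"az":0,"hand":-1}
  ]
}}

```text
time_s: 3.55
eef_pos: [398.5, 196.0, 49.9]
ee_rot: [0.021, -0.707, 0.021, 0.707]
force: [-1.0, 1.4, 0.2]
grip_width: 0.001
```

{"fn": "carry_out", "kwargs": {
  "targets": [
    {"x":0,"y":0,"z":-0.002,"ax":0,"ay":0,"az":0,"hand":-1},
    {"x":0,"y":0,"z":-0.004,"ax":0,"ay":0,"az":0,"hand":-1},
    {"x":0,"y":0,"z":-0.004,"ax":0,"ay":0,"az":0,"hand":-1}
  ]
}}

```text
time_s: 3.92
eef_pos: [398.5, 196.0, 45.9]
ee_rot: [0.021, -0.707, 0.021, 0.707]
force: [-0.2, 0.5, 0.7]
grip_width: -0.002
```

Run:
```python
import cv2
from rig import viewer,ctrl
print(ctrl.sense()["force"],ctrl.sense()["eef_pos"])
im=viewer.capture("wrist"); cv2.imwrite("pics/w4.png",cv2.resize(im[180:330,220:410],None,fx=3.5,fy=3.5,interpolation=cv2.INTER_CUBIC))
```

```text
[-0.1820666   0.50919525  0.65981646] [398.45351529 195.97632544  45.92244615]
```

View pics/w4.png

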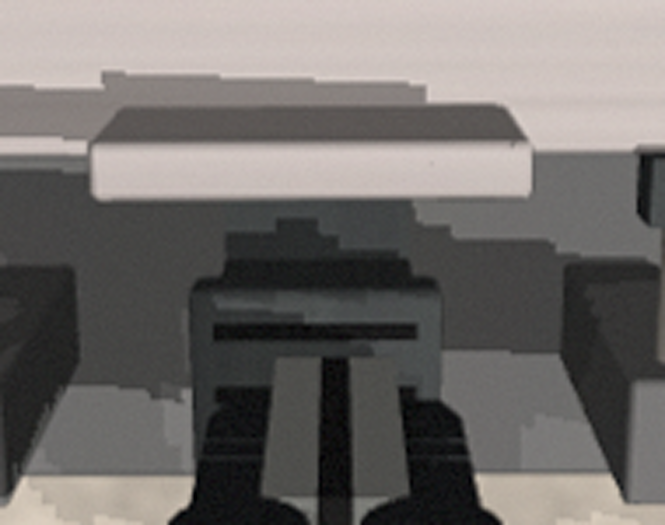

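Still no touch: the tab stays up and the visible finger ends (crop row 355) fit pad ends some 20–27 mm short of the nominal TCP. Body clearance remains ample (lip 83, body ~119), so I go on down in small steps.

{"fn": "carry_out", "kwargs": {
  "targets": [
    {"x":0,"y":0,"z":-0.002,"ax":0,"ay":0,"az":0,"hand":-1},
    {"x":0,"y":0,"z":-0.004,"ax":0,"ay":0,"az":0,"hand":-1},
    {"x":0,"y":0,"z":-0.006,"ax":0,"ay":0,"az":0,"hand":-1},
    {"x":0,"y":0,"z":-0.006,"ax":0,"ay":0,"az":0,"hand":-1}
  ]
}}

```text
time_s: 4.47
eef_pos: [398.6, 196.0, 40.2]
ee_rot: [-0.021, 0.707, -0.021, -0.707]
force: [-0.7, 0.0, 2.8]
grip_width: 0.001
```

Contact at last (2.8 N at z 40.2), so the finger ends lie about 23 mm above the nominal TCP. Press 8 mm.

{"fn": "carry_out", "kwargs": {
  "targets": [
    {"x":0,"y":0,"z":-0.003,"ax":0,"ay":0,"az":0,"hand":-1},
    {"x":0,"y":0,"z":-0.006,"ax":0,"ay":0,"az":0,"hand":-1},
    {"x":0,"y":0,"z":-0.008,"ax":0,"ay":0,"az":0,"hand":-1},
    {"x":0,"y":0,"z":-0.008,"ax":0,"ay":0,"az":0,"hand":-1},
    {"x":0,"y":0,"z":-0.008,"ax":0,"ay":0,"az":0,"hand":-1}
  ]
}}

```text
time_s: 5.1
eef_pos: [398.5, 196.0, 32.3]
ee_rot: [0.021, -0.707, 0.021, 0.707]
force: [-2.2, -0.6, 7.2]
grip_width: 0.003
```

Run:
```python
import cv2
from rig import viewer,ctrl
print(ctrl.sense()["force"],ctrl.sense()["eef_pos"])
im=viewer.capture("wrist"); cv2.imwrite("pics/w5.png",im[0:400,100:540])
```

```text
[-2.22529853 -0.64736502  7.17745668] [398.50244701 196.03373073  32.26401497]
```

View pics/w5.png

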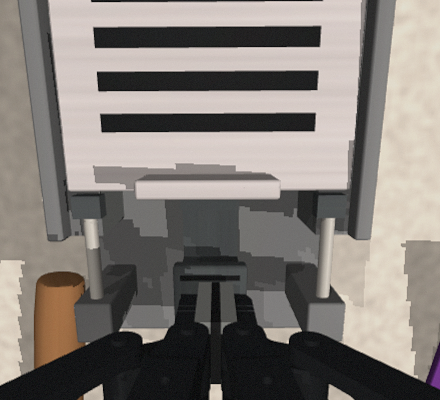

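The cover has sprung free: spring rods are extended and the cover's near edge stands clear of them (lip at crop row 190), 7.2 N on the tab. Now raise and push.

{"fn": "carry_out", "kwargs": {
  "targets": [
    {"x":0,"y":0,"z":0.008,"ax":0,"ay":0,"az":0,"hand":-1},
    {"x":0,"y":0,"z":0.0155,"ax":0,"ay":0,"az":0,"hand":-1},
    {"x":0,"y":0,"z":0.0155,"ax":0,"ay":0,"az":0,"hand":-1},
    {"x":0.01,"y":-0.0005,"z":0.0155,"ax":0,"ay":0,"az":0,"hand":-1},
    {"x":0.02,"y":-0.001,"z":0.0155,"ax":0,"ay":0,"az":0,"hand":-1}
  ]
}}

```text
time_s: 5.78
eef_pos: [419.4, 194.9, 47.4]
ee_rot: [0.021, -0.707, 0.021, 0.707]
force: [-0.0, 0.1, -0.3]
grip_width: -0.002
```

{"fn": "carry_out", "kwargs": {
  "targets": [
    {"x":0.008,"y":-0.0004,"z":0,"ax":0,"ay":0,"az":0,"hand":-1},
    {"x":0.016,"y":-0.0008,"z":0,"ax":0,"ay":0,"az":0,"hand":-1},
    {"x":0.024,"y":-0.0012,"z":0,"ax":0,"ay":0,"az":0,"hand":-1},
    {"x":0.032,"y":-0.0016,"z":0,"ax":0,"ay":0,"az":0,"hand":-1},
    {"x":0.04,"y":-0.002,"z":0,"ax":0,"ay":0,"az":0,"hand":-1}
  ]
}}

```text
time_s: 6.4
eef_pos: [459.0, 193.0, 47.5]
ee_rot: [0.021, -0.707, 0.021, 0.707]
force: [-1.2, 0.7, 0.4]
grip_width: -0.001
```

Run:
```python
import cv2
from rig import viewer,ctrl
print(ctrl.sense()["force"],ctrl.sense()["eef_pos"])
im=viewer.capture("wrist"); cv2.imwrite("pics/w6.png",im[0:400,100:540])
```

```text
[-1.16900453  0.66298041  0.42278688] [459.04639963 192.98112353  47.5455254 ]
```

View pics/w6.png

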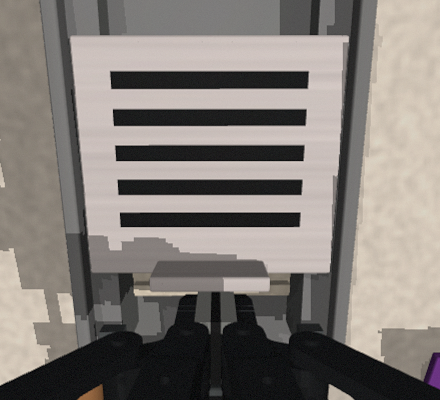

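Tips bear on the lip (crop row 285), cover flat and square between the guides. Push on.

{"fn": "carry_out", "kwargs": {
  "targets": [
    {"x":0.01,"y":-0.0005,"z":0,"ax":0,"ay":0,"az":0,"hand":-1},
    {"x":0.02,"y":-0.001,"z":0,"ax":0,"ay":0,"az":0,"hand":-1},
    {"x":0.03,"y":-0.0015,"z":0,"ax":0,"ay":0,"az":0,"hand":-1},
    {"x":0.04,"y":-0.002,"z":0,"ax":0,"ay":0,"az":0,"hand":-1},
    {"x":0.05,"y":-0.0025,"z":0,"ax":0,"ay":0,"az":0,"hand":-1}
  ]
}}

```text
time_s: 7.08
eef_pos: [509.2, 190.5, 47.6]
ee_rot: [0.021, -0.707, 0.021, 0.707]
force: [-2.1, -0.4, 1.8]
grip_width: -0.001
```

Run:
```python
import cv2,numpy as np
from rig import viewer,ctrl
from h import *
s=ctrl.sense(); c=viewer.camera_info("wrist"); im=viewer.capture("wrist"); cv2.imwrite("pics/w7.png",im)
print(s["force"],s["eef_pos"],s["time_s"])
def front(c,im):  # front edge of the bright plate on the middle columns
    col=im[:,300:330].min(2).mean(1); r=np.where(col>130)[0]; return r
r=front(c,im); print(r[:3],r[-3:],"front x",ray(c,315,r[0],63),"w6",ray(c,315,37,63)[0]-s["eef_pos"][0]+459)
```

```text
[-2.05815292 -0.43737917  1.79965485] [509.20313157 190.47770024  47.61869841] 7.075
[36 37 38] [287 288 289] front x [609.70006287 183.58733348  63.        ] w6 559.1756308603235
```

Cover front moved from 520 to ≈610: about 89 mm. Another 9 mm gives ≈98; then back off and rise.

{"fn": "carry_out", "kwargs": {
  "targets": [
    {"x":0.005,"y":-0.0002,"z":0,"ax":0,"ay":0,"az":0,"hand":-1},
    {"x":0.009,"y":-0.0004,"z":0,"ax":0,"ay":0,"az":0,"hand":-1},
    {"x":0.009,"y":-0.0004,"z":0,"ax":0,"ay":0,"az":0,"hand":-1},
    {"x":0.009,"y":-0.0004,"z":0,"ax":0,"ay":0,"az":0,"hand":-1}
  ]
}}

```text
time_s: 7.62
eef_pos: [517.6, 190.1, 47.6]
ee_rot: [-0.021, 0.707, -0.021, -0.707]
force: [0.0, -0.5, 0.5]
grip_width: 0.002
```

{"fn": "carry_out", "kwargs": {
  "targets": [
    {"x":-0.01,"y":0.0005,"z":0,"ax":0,"ay":0,"az":0,"hand":-1},
    {"x":-0.03,"y":0.0015,"z":0,"ax":0,"ay":0,"az":0,"hand":-1},
    {"x":-0.05,"y":0.0025,"z":0.04,"ax":0,"ay":0,"az":0,"hand":-1},
    {"x":-0.07,"y":0.003,"z":0.1,"ax":0,"ay":0,"az":0,"hand":-1},
    {"x":-0.08,"y":0.003,"z":0.15,"ax":0,"ay":0,"az":0,"hand":-1}
  ]
}}

```text
time_s: 8.25
eef_pos: [436.0, 193.2, 199.6]
ee_rot: [-0.021, 0.707, -0.021, -0.707]
force: [0.9, 0.4, 0.2]
grip_width: 0.001
```

{"fn": "carry_out", "kwargs": {
  "targets": [
    {"x":-0.04,"y":-0.05,"z":0.0,"ax":0,"ay":0,"az":0,"hand":-1},
    {"x":-0.06,"y":-0.1,"z":0.0,"ax":0,"ay":0,"az":0,"hand":-1},
    {"x":-0.07,"y":-0.15,"z":0.0,"ax":0,"ay":0,"az":0,"hand":-1},
    {"x":-0.07,"y":-0.2,"z":0.0,"ax":0,"ay":0,"az":0,"hand":-1},
    {"x":-0.07,"y":-0.2,"z":0.0,"ax":0,"ay":0,"az":0,"hand":-1}
  ]
}}

```text
time_s: 8.88
eef_pos: [367.0, -9.0, 197.6]
ee_rot: [-0.023, 0.707, -0.023, -0.707]
force: [-1.1, 0.2, 0.9]
grip_width: 0.002
```

Run:
```python
import cv2,numpy as np
from rig import viewer,ctrl
from h import *
im=viewer.capture("top"); c=viewer.camera_info("top"); s=ctrl.sense(); print(s["time_s"],s["eef_pos"],s["force"])
im0=cv2.imread("pics/top0.png")
def front(i): 
    p=i[190:290,236:256].min(2).mean(1); return p.round(0)
for n,i in(("0",im0),("1",im)):
    p=front(i); r=np.where((p>140))[0]+190; print(n,r[0],r[-1],ray(c,246,r[0]-.5,63)[:2])
cv2.imwrite("pics/top8.png",np.hstack([im]))
```

```text
8.925 [367.05401921  -7.51628799 197.50644826] [ 0.20086636  1.29774757 -0.0446886 ]
0 190 267 [642.55279536 179.9294068 ]
1 190 228 [642.55279536 179.9294068 ]
```

View pics/top8.png

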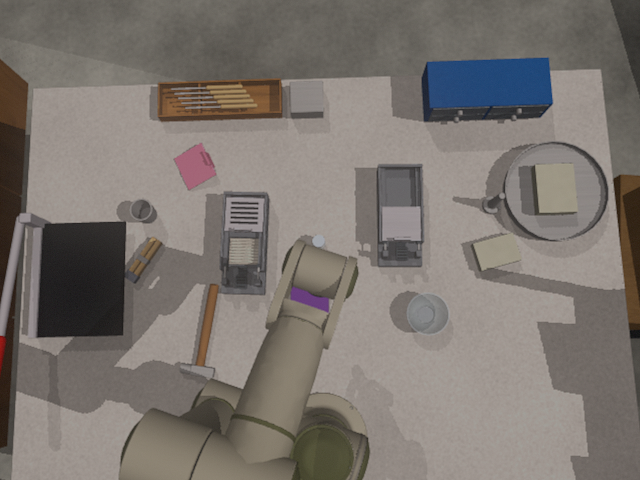

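The picture shows the cover on the ledge (245,211), the white filter bare (243,251), and the plain cassette and bystanders where they were. One numeric check by slot displacement, then hand in.

Run:
```python
import cv2,numpy as np
from rig import viewer,ctrl,finish_job
from h import *
c=viewer.camera_info("top"); C=[]
for f,y0,y1 in(("pics/top0.png",235,266),("pics/top8.png",197,228)):
    m=(cv2.imread(f)[y0:y1,228:262].max(2)<75).astype(np.uint8)
    n,l,st,ce=cv2.connectedComponentsWithStats(m)
    k=[i for i in range(1,n) if st[i,4]>15 and st[i,2]>15]; print(st[k].tolist())
    p=ce[k].mean(0)+[228,y0]; C.append(ray(c,*p,63)[:2])
d=C[1]-C[0]; print(C,d,np.linalg.norm(d)); print(ctrl.sense()["dq"].round(3))
if len(C)==2 and 89<np.linalg.norm(d)<108: finish_job(); print("handed in")
```

```text
[[2, 4, 27, 2, 29], [2, 9, 26, 2, 30], [2, 14, 26, 2, 31], [1, 19, 27, 2, 31], [1, 24, 27, 2, 35]]
[[4, 5, 26, 2, 28], [3, 10, 27, 2, 30], [3, 15, 27, 2, 34], [3, 20, 26, 2, 35], [3, 25, 26, 2, 32]]
[array([482.53648468, 193.32081509]), array([580.99304292, 184.38589837])] [98.45655823 -8.93491671] 98.86114806171878
[ 0.061  0.004 -0.004  0.004  0.004  0.013]
the job is handed in; nothing more can be done
handed in
```

I opened the vented cassette and handed the job in at about 9 s. The shut fingertips pressed its tab until the cover sprang free. They then pushed the cover by its lip onto the ledge, backed off and moved away.

**Last checks**
- The slots, measured before and after from the top camera, moved 98.9 mm, inside the 85–112 mm window. From the wrist camera's reading, plus the last push, I had expected about 98 mm.
- In the final picture the white filter is bare, the plain cassette looks shut, and the bystanders I can see have not moved. The arm partly hides the jar. I judged the plain cover and the bystanders by eye only.
- The wrist force was near zero and nothing was being touched.

**What disagreed**
- **Finger length:** the first press reached nothing at the nominal height. The shut finger ends are about 23 mm short of the stated TCP, so I went lower by force until they touched.
- **Sideways shift:** the slots moved 8.9 mm sideways where the cassette's estimated yaw predicts about 5 mm. Those 4 mm are about 1.5 top-camera pixels, and the guide edges hold the cover, so I took it as measurement error. I did not measure it again.
- **Tab release:** I did not measure that the tab rose again. The fingers left it, and the force dropped to zero.
- **Cover-edge test:** my first final test, which looked for the cover's front edge, picked up the cassette's rim instead, so I discarded it and used the slots.

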